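# Dry check-run of a washed bowl mixer

### The arm

A 6-joint arm with a two-finger parallel gripper is mounted at the origin on a cart in front of the work surface, level with it; the furniture and walls round the work are solid. World frame = base frame: x ahead of the robot, y to its left, z up, the work surface at z = 0. Lengths are in m, angles in rad, forces in N, time in s.
With the tool pointing down it reaches from about 0.35 to 0.775 m from the base axis. Payload 5.5 kg.
Tool frame: the origin (TCP) lies where the fingers leave the gripper's body, on its centre line; the fingertips stand env.tip_reach ahead of it and the grasp point (between the pads) lies 54 mm ahead of it (env.tip_reach is the distance from the TCP to the fingertips, in m); z points along the fingers, y is the line along which they close (so a half turn about z gives the same grasp; the last joint's range is limited). The gripper opens to 85 mm and grips with 20 to 120 N. Pads are 22 mm wide; open, the fingers measure 114 mm over their backs; the gripper's body (76 mm by 85 mm) begins 54 mm behind the grasp point. The pads swing forward as they close: fully open they stand 13 mm farther back than shut.
Start: joints at [1.001, 0.313, 0.046, 1.304, 0, 1.431], TCP at [0.24, 0.523, 0.304] pointing down, gripper open.
Joint ranges: [-2.76, 2.76], [-0.86, 1.69], [-1.03, 1.26], [-2.2, 2.34], [-1.47, 1.5], [-3.14, 3.14]. Speed limits (rad/s): [2.57, 2.57, 3.14, 3.14, 3.14, 3.14].

### API

Orientations are given as a unit quaternion [w, x, y, z].
In Python, from workcell import status, optics, hand_in, env gives the robot as it stands.
- The arm moves only by the shell command python3 -m handwheel 'ROWS' [FORCE]. ROWS is a JSON object whose one key "deltas" holds a list of rows, each a list of 5 numbers: the opening, from -1 (shut) to 1 (fully open), then the shift along the tool's x, y, z in units of 40 mm (1.0 is 40 mm), then the turn about the tool's z in units of 10 degrees (1.0 is 10 degrees). In form: {"deltas": [[jaw, x, y, z, roll], ...]}. A call has 1 to 20 rows; each row shifts and turns the commanded pose from where the row before left it, along the tool's axes as they then stand; what a row does not reach is not made up. A row lasts 1/8 s, in which the tool goes at most 62.5 mm and 10.7 degrees, less where a joint would pass 70% of its speed; a pose out of reach is approached as far as the arm can. A call is refused whole if a number of a shift passes 1 or a number of a turn 1, either way. A call with a gripper value outside its range is refused whole. The fingers move at their own pace and stop on an object; FORCE is the grip in N (left out, the last holds). Time passes only in rows, so rows that do not move let the fingers close. It gives the time, the measured TCP pose, the force, the opening and the grip force at its end, in the units of the state.
- status.get_state(): the state, without advancing time (a new reading comes with each control period).
- optics.read_camera(name): name is "side" or "top"; returns a dict with "frame" (480x640x3 uint8, red, green, blue), "depth" (480x640 float32, m along the optical axis (not along the pixel's ray), 0 where there is no reading), "vfov" (degrees; the focal length in pixels is half the picture's height over the tangent of half this angle, whatever the lens; pixels are square), "cx", "cy" (the principal point, pixels), "origin" and "attitude" of the camera in the world. Camera axes: x right, y down, z forward; pixel columns grow to the right and rows downward; lengths in m; the calibration is good to about 2 mm. A picture is of the moment at which its call begins.
- hand_in(): hands the job in; it is judged then, once.
The state is a dict: "clock": time; "joint_pos": joint angles; "qvel": joint speeds; "tau": joint torques, N m; "tcp_pos": TCP position; "orientation": TCP orientation; "wrist_force": force on the tool from outside, world axes, zero at the start; "ft_torque": the same for the moment, N m; "finger_gap": finger opening in m; "grip_force": force on a finger pad.
Only numpy, scipy, OpenCV 4.12 (cv2) and the standard library are available. Lean on these libraries where they do the work, as an engineer would, in place of code of your own. Each camera call takes 0.05 s, during which the arm holds its last target. There are 200 camera calls.

### The job

The bowl mixer has just been washed and its fast key was left pressed in: clear it with the stop key first, then fit the lid squarely on the bowl with its lug in the slot of the safety tower. Now give the mixer its check-run: latch slow, then medium, then fast, leaving each key in by itself for a moment, and finish with stop so that every key is up and the lid still on. Never press a speed key while the lid is off, never go from standstill straight to medium or fast, and leave the other things on the worktop where they stand.

Things in the scene. Friction and masses are not known exactly. Their poses are not given: they have to be found in the camera images.
- mixer: Bowl mixer, fixed on the worktop: white housing, x -107 to +165 mm, 176 mm wide (y), 75 mm high; black key panel along its front (-x); steel bowl 147 mm across, axis at x = +55 mm; behind it a safety tower (x 132 to 162 mm, 132 mm high) with two cheeks to 153 mm that leave a slot 38 mm wide. Origin: on the worktop below the middle; x points from keys to tower, y to the left seen from the keys.
- bowl_mouth (a point): Centre of the bowl's mouth at rim height, 140 mm above the worktop, at mixer x = +55 mm; axes as the mixer's. The mouth is 140 mm wide inside. With the lid home, the lid's origin lies 10 mm below this point and its x axis points along the mixer's x.
- lid: Loose lid, lying right way up on the worktop: grey disc 151 mm across, 15.5 mm thick; its lower 10 mm is a tapered plug 130 mm across that drops into the bowl; 0.34 kg. On top a black bar handle 64 mm long (along x), 14 mm wide (y), top 44 mm above the underside. A lug 24 mm wide sticks out at +x to 98 mm from the centre. Origin: centre of the plug's underside, z up.
- lid_handle (a point): Point inside the bar handle to grip at: on the lid's axis, 34 mm above its underside, 10 mm below the handle's top; axes as the lid's (pinch across y).
- lid_lug (a point): Underside of the lug, 90 mm from the lid's axis along its +x; this spot presses the interlock pin when the lid is home.
- interlock (a joint): Safety interlock: a light sprung pin 13 mm thick standing in the tower's slot. 0 = up (lid off), grows as it is pushed down; with the lid home the lid's weight holds it at about 0.0045 m. With it up the motor is locked out.
- stop_key (a joint): Stop key: the only round one, 30 mm across, first from the left (+y) in the row of four. Value 0 = up, grows as it is pressed, 0.008 m = hard down. Springs back when let go (takes about 3 N) and releases whichever speed key is latched.
- slow_key (a joint): Slow key: 36 x 26 mm with one raised ridge, second from the left. Value 0 = up, grows as it is pressed, 0.008 m = hard down. Pressed past half way (about 3 N) it snaps in and stays latched at 0.008 m; a key latched before springs up.
- medium_key (a joint): Medium key: 36 x 26 mm with two raised ridges, third from the left. Value 0 = up, grows as it is pressed, 0.008 m = hard down. Pressed past half way (about 3 N) it snaps in and stays latched at 0.008 m; a key latched before springs up.
- fast_key (a joint): Fast key: 36 x 26 mm with three raised ridges, fourth, at the right-hand (-y) end. Value 0 = up, grows as it is pressed, 0.008 m = hard down. Pressed past half way (about 3 N) it snaps in and stays latched at 0.008 m; a key latched before springs up. At the start it is latched in.
- stop_key_top (a point): Centre of the stop key's top face, moving with the key; 99 mm above the worktop when up, at mixer x = -68 mm, y = +57 mm. Its z points out of the key, leaning 10 degrees from vertical to the mixer's front (-x); press along -z. Keys are 38 mm apart and stand 13 mm proud of the panel.
- slow_key_top (a point): Centre of the slow key's top face, moving with the key; 99 mm above the worktop when up, at mixer x = -68 mm, y = +19 mm. Its z points out of the key, leaning 10 degrees from vertical to the mixer's front (-x); press along -z. Keys are 38 mm apart and stand 13 mm proud of the panel.
- medium_key_top (a point): Centre of the medium key's top face, moving with the key; 99 mm above the worktop when up, at mixer x = -68 mm, y = -19 mm. Its z points out of the key, leaning 10 degrees from vertical to the mixer's front (-x); press along -z. Keys are 38 mm apart and stand 13 mm proud of the panel.
- fast_key_top (a point): Centre of the fast key's top face, moving with the key; 99 mm above the worktop when up, at mixer x = -68 mm, y = -57 mm. Its z points out of the key, leaning 10 degrees from vertical to the mixer's front (-x); press along -z. Keys are 38 mm apart and stand 13 mm proud of the panel.
- shaker: Bystander, fixed: small salt shaker with a grey top, 44 mm across, 90 mm tall. Origin: centre of its underside.
- spice_jar: Bystander: loose spice jar with a black cap, 40 mm across, 105 mm tall. Origin: centre of its underside.
- red_jar: Bystander: loose spice jar with a red cap, 45 mm across, 106 mm tall, close beside the lid, on the side away from its lug. Origin: centre of its underside.
- bottle: Bystander: loose green washing-up-liquid bottle, 52 x 86 mm, 219 mm tall. Origin: centre of its underside.
- bean_tin: Bystander: loose red tin, 76 mm across, 110 mm tall. Origin: centre of its underside.
- mug: Bystander: loose white mug with blue hoops, 77 mm across, 100 mm tall, handle at its own +y side. Origin: centre of its underside.
- teaspoon: Bystander: loose metal teaspoon lying flat, 130 mm long (along its x), 27 mm wide, 11 mm high. Origin: centre of its underside.

How it is judged:
By the outcome, as a careful person would: the job done as asked, in the order asked, and still so for the second after the job is handed in, with the robot touching nothing.
It also fails if it takes over 62 s, if anything falls off the work surface, if the arm or the gripper's body presses on something with over 40 N, if the wrist force passes 120 N, or if a joint passes its speed limit or range.

## Working session

There is one attempt and no reset: what is moved stays moved. The work goes in short steps, Python scripts to look and compute and a shell command to move; the robot and the scene stay as the last step left them, time stands still between calls to the robot, and variables do not carry over. Pictures are saved under pics/ and viewed, at most 10 in all, crops included, and the job is handed in when it is done.

```bash
mkdir -p pics; ls; cat > h.py <<'E'
import numpy as np, cv2
from scipy.spatial.transform import Rotation as R
from workcell import status, optics, hand_in, env
def cam(n):
    c=optics.read_camera(n); c['f']=240/np.tan(np.radians(c['vfov'])/2)
    a=np.array(c['attitude']); c['R']=a if a.shape==(3,3) else R.from_quat(a[[1,2,3,0]]).as_matrix()
    return c
def pts(c):
    v,u=np.mgrid[0:480,0:640]; d=c['depth']
    P=np.stack([(u-c['cx'])/c['f']*d,(v-c['cy'])/c['f']*d,d],-1)
    return P@c['R'].T+np.array(c['origin'])
def plane(c,u,v,z):
    r=c['R']@np.array([(u-c['cx'])/c['f'],(v-c['cy'])/c['f'],1]); o=np.array(c['origin']); return o+r*(z-o[2])/r[2]
def save(c,n): cv2.imwrite('pics/'+n,c['frame'][:,:,::-1])
E
python3 - <<'E'
from h import *
for n in('top','side'):
    c=cam(n); save(c,n+'0.png'); print(n,c['vfov'],c['cx'],c['cy'],c['origin'],c['attitude'])
print(status.get_state(),env.tip_reach)
E
```

```text
pics
top 57.643360083171075 322.3408328780989 241.8626020541686 [0.40533142 0.06339921 0.94484321] [ 0.06434925 -0.69347068  0.71462108 -0.06537817]
side 45.80017795246765 331.0319548178579 237.0786366609301 [ 0.59680885 -1.14202141  0.64522966] [-0.54487601  0.83843344  0.01028287  0.00580946]
{'clock': 0.1, 'joint_pos': array([ 1.00140603e+00,  3.13931850e-01,  4.50963175e-02,  1.30360778e+00,
       -6.35817497e-06,  1.43119740e+00]), 'qvel': array([-0.00019797, -0.00100277,  0.00076637, -0.00034175,  0.00104417,
        0.00042494]), 'tau': array([ 2.35859923e-03, -4.81724703e+01,  2.99244386e+01,  1.27340911e-02,
       -1.74376532e-04,  2.63107211e-05]), 'tcp_pos': array([0.23941694, 0.52241311, 0.30309575]), 'orientation': array([-2.82866413e-04,  2.13245439e-01,  9.76998314e-01, -7.73393042e-04]), 'wrist_force': array([0.36583642, 0.41193816, 0.11496673]), 'ft_torque': array([ 0.02671368, -0.01255342,  0.03420427]), 'grip_force': 0.0, 'finger_gap': 0.08545250991923212} 0.0726
```

View pics/top0.png

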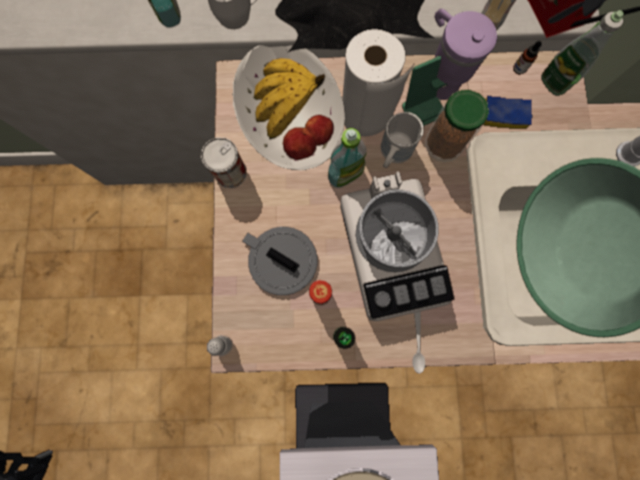

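View pics/side0.png

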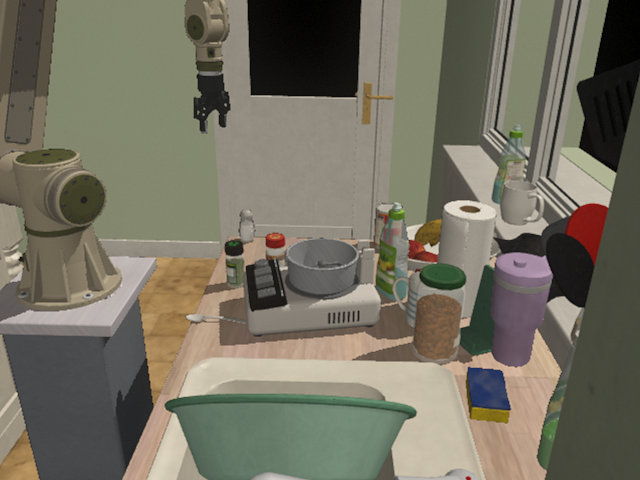

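The top view shows the bowl at (397,230), the panel at (409,293), and the lid at (283,262) with its lug at (250,242). The red jar is at (320,292), the bottle at (346,158) and the mug at (400,135). The side view shows the same layout. Next I'll measure.

```bash
cat > m.py <<'E'
from h import *
c=cam('top'); P=pts(c); z=P[:,:,2]; g=c['frame'].astype(int)
v,u=np.mgrid[0:480,0:640]
def circ(X): 
    a=np.linalg.lstsq(np.c_[2*X,np.ones(len(X))],(X**2).sum(1),rcond=None)[0]; return a[:2],np.sqrt(a[2]+a[0]**2+a[1]**2)
def rect(m,n):
    X=P[m][:,:2].astype(np.float32); r=cv2.minAreaRect(X*1000); print(n,len(X),'z',np.median(z[m]).round(4),'rect',np.round(r[0],1),np.round(r[1],1),round(r[2],1))
box=lambda a,b,e,f:(u>=a)&(u<=b)&(v>=e)&(v<=f)
# table height
print('table',np.median(z[box(240,330,325,360)]), P[350,280])
# bowl rim
m=box(350,445,185,275)&(z>.134)&(z<.146)
X=P[m][:,:2]; ce,r=circ(X)
for _ in range(3):
    k=abs(np.hypot(*(X-ce).T)-r)<.008; X=X[k]; ce,r=circ(X)
print('bowl',ce,r,len(X),np.median(z[m]))
bowl=ce
# housing top edges
m=box(330,470,180,330)&(z>.062)&(z<.10); rect(m,'housing+panel')
gray=g.sum(2)
m=box(355,460,262,322)&(gray<150)&(z>.06)&(z<.11); rect(m,'panel')
# tower
m=box(365,410,165,200)&(z>.125)&(z<.165); print('tower',P[m].mean(0),P[m].max(0),P[m].min(0)); rect(m,'tower')
# lid
m=box(235,330,215,305)&(z>.009)&(z<.024)&(gray<390); rect(m,'lid')
mm=m.astype(np.uint8); 
X=P[m][:,:2]; 
hm=box(255,310,235,285)&(z>.03)&(z<.055)&(gray<140); rect(hm,'handle'); hc=P[hm].mean(0)
cn=max(cv2.findContours(cv2.morphologyEx(mm|hm.astype(np.uint8),cv2.MORPH_CLOSE,np.ones((5,5))),cv2.RETR_EXTERNAL,cv2.CHAIN_APPROX_NONE)[0],key=len)[:,0]
E=np.array([plane(c,a,b,.0155)[:2] for a,b in cn]); ce,r=circ(E)
for _ in range(5):
    k=abs(np.hypot(*(E-ce).T)-r)<.004; ce,r=circ(E[k])
far=E[np.hypot(*(E-ce).T)>r+.012]; d=far.mean(0)-ce
print('lid',ce,r,'handle c',hc,'lug dir deg',np.degrees(np.arctan2(d[1],d[0])),np.hypot(*(far-ce).T).max(),len(far))
for n,b in dict(red=(308,333,280,305),spice=(333,357,326,350),shaker=(205,232,335,358),bottle=(325,370,125,190),mug=(380,425,112,168),tin=(198,245,135,190),spoon=(408,430,315,375)).items():
    q=box(*b)&(z>(.006 if n=='spoon' else .08)); print(n,np.median(P[q],0).round(3),P[q].min(0).round(3),P[q].max(0).round(3))
big=cv2.resize(c['frame'][150:330,220:470],None,fx=3.2,fy=3.2,interpolation=cv2.INTER_CUBIC); cv2.imwrite('pics/crop1.png',big[:,:,::-1])
E
python3 m.py
```

```text
table -0.00020660535799532642 [ 0.35182412  0.1556802  -0.00232505]
bowl [ 0.57911929 -0.08464726] 0.07210283933782448 763 0.1393737707479708
housing+panel 9067 z 0.0787 rect [545.7 -56.6] [272.8 243.7] 10.5
panel 1999 z 0.0851 rect [ 478.9 -103.6] [107.2 167.9] 11.1
tower [ 0.66128219 -0.06999328  0.13740678] [ 0.68872954 -0.03370656  0.15641663] [ 0.63326642 -0.11355696  0.12515035]
tower 627 z 0.1353 rect [662.2 -70.5] [48.8 80.4] 7.6
lid 3643 z 0.0154 rect [523.1 144.2] [186.1 152.3] 10.9
handle 209 z 0.0435 rect [541.9 146.1] [62.6 14.1] 56.6
lid [0.54144229 0.14641046] 0.07383512123972144 handle c [0.54127518 0.14597916 0.04296627] lug dir deg 56.25919707307847 0.09846924492149979 17
red [0.465 0.067 0.106] [0.405 0.044 0.085] [0.487 0.088 0.945]
spice [0.378 0.024 0.104] [0.357 0.003 0.084] [0.405 0.063 0.945]
shaker [0.368 0.272 0.087] [0.353 0.063 0.08 ] [0.405 0.288 0.945]
bottle [0.722 0.007 0.157] [ 0.405 -0.041  0.08 ] [0.814 0.063 0.945]
mug [ 0.792 -0.104  0.093] [ 0.405 -0.154  0.08 ] [0.843 0.063 0.945]
tin [0.745 0.262 0.106] [0.405 0.063 0.08 ] [0.785 0.301 0.945]
spoon [ 0.367 -0.135  0.008] [ 0.3   -0.145  0.006] [0.416 0.063 0.945]
```

View pics/crop1.png

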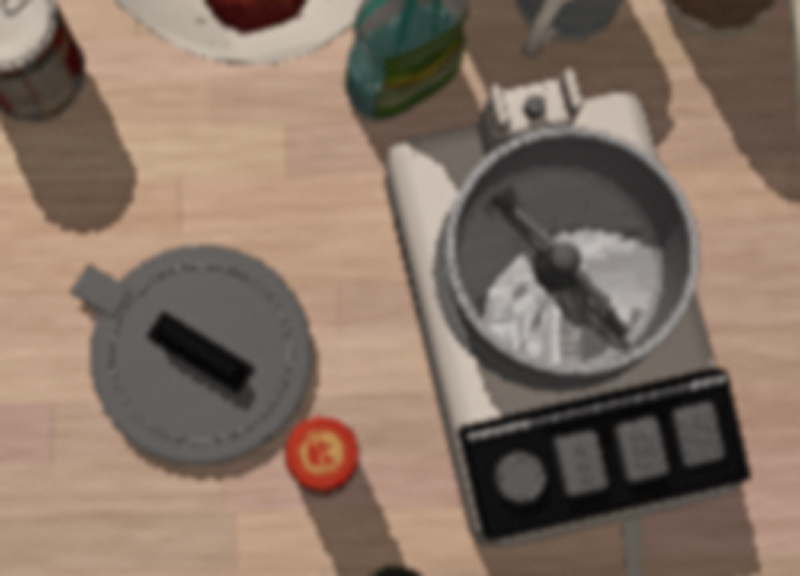

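The crop shows the keys at about (383,299), (402,295), (421,290) and (438,286) full-frame, the pin at (387,183), and the jar diametrically opposite the lug. I'll compute the mixer yaw and key points, and cross-check them.

```bash
cat > mix.py <<'E'
from h import *
c=cam('top'); P=pts(c); z=P[:,:,2]; gray=c['frame'].astype(int).sum(2)
K=[]
for a,b in((382.8,298.7),(401.6,294.7),(420.6,290.3),(438.4,285.6)):
    v,u=np.mgrid[0:480,0:640]; m=(abs(u-a)<10)&(abs(v-b)<12)&(gray>150)&(gray<420)
    n,l,s,ce=cv2.connectedComponentsWithStats(m.astype(np.uint8)); i=1+np.argmax(s[1:,4]); q=l==i
    zz=np.median(z[q]); k=plane(c,*ce[i],.099 if len(K)<3 else .091); K.append(k); print(s[i],ce[i],'z',zz.round(4),k.round(4))
K=np.array(K); d=K[0]-K[3]; yaw=np.arctan2(-d[0],d[1]); print('pitch',np.hypot(*d[:2])/3,'yaw keys',np.degrees(yaw))
pin=plane(c,387.2,182.8,.132); B=np.array([.5791,-.0846]); km=K.mean(0)[:2]
for n,(p,q) in dict(kb=(km,B),kp=(km,pin[:2]),bp=(B,pin[:2])).items(): w=q-p; print(n,np.hypot(*w),np.degrees(np.arctan2(w[1],w[0])))
E
python3 mix.py
```

```text
[375 291  16  16 192] [382.078125   298.48958333] z 0.0987 [ 0.4481 -0.0519  0.099 ]
[393 285  17  20 248] [401.11693548 294.12096774] z 0.0986 [ 0.4554 -0.089   0.099 ]
[413 280  16  20 241] [420.18672199 289.79253112] z 0.0989 [ 0.4626 -0.1264  0.099 ]
[430 276  16  20 229] [437.84716157 285.06113537] z 0.091 [ 0.4713 -0.1633  0.091 ]
pitch 0.03794519081092799 yaw keys 11.744838282314857
kb 0.12193937090655034 10.897713325507992
kp 0.21332981329786602 10.27739570004987
bp 0.09140712269035829 9.449863983234136
```

```bash
cat > go.py <<'E'
import sys; from h import *
s=status.get_state(); q=s['orientation']; M=R.from_quat(q[[1,2,3,0]]).as_matrix()
T=np.array([float(a) for a in sys.argv[1:4]]); ya=np.degrees(np.arctan2(M[1,1],M[0,1]))
print('clk',s['clock'],'tcp',s['tcp_pos'].round(4),'y-ang',ya.round(2),'F',s['wrist_force'].round(1),'gap',s['finger_gap'].round(4),'q',s['joint_pos'].round(2))
print('delta units',(M.T@(T-s['tcp_pos'])/.04).round(3))
if len(sys.argv)>4: print('roll units',-((float(sys.argv[4])-ya+180)%360-180)/10)
E
python3 -m handwheel '{"deltas":[[-1,0,0,0,-0.9],[-1,0,0,0,-0.9],[-1,0,0,0,-0.9],[-1,0,0,0,-0.9],[-1,0,0,0,-0.9],[-1,0,0,0,-0.9],[-1,0,0,0,-0.9],[-1,0,0,0,-0.9],[-1,0,0,0,-0.9],[-1,0,0,0,0]]}'
python3 go.py .4483 -.052 .19 146.4
```

```text
clock: 1.45
tcp_pos: [0.2395, 0.5226, 0.3037]
orientation: [-0.0, -0.472, 0.882, -0.0]
wrist_force: [0.5, 0.4, -0.1]
finger_gap: -0.0
grip_force: 0.0Traceback (most recent call last):
  File "go.py", line 4, in <module>
    print('clk',s['clock'],'tcp',s['tcp_pos'].round(4),'y-ang',ya.round(2),'F',s['wrist_force'].round(1),'gap',s['finger_gap'].round(4),'q',s['joint_pos'].round(2))
                                                                                                               ^^^^^^^^^^^^^^^^^^^^^
AttributeError: 'float' object has no attribute 'round'
```

```bash
sed -i "s/s\['finger_gap'\].round(4)/s['finger_gap']/" go.py; python3 go.py .4483 -.052 .3037 146.4
```

```text
clk 1.45 tcp [0.2395 0.5226 0.3037] y-ang 146.28 F [ 0.5  0.4 -0.1] gap -4.9932808903779655e-05 q [ 1.    0.31  0.05  1.3  -0.    0.02]
delta units [ 9.0510e+00 -1.2316e+01  4.0000e-03]
roll units -0.012056425422755979
```

```bash
python3 -m handwheel '{"deltas":[[-1,0.5,-0.68,0,0],[-1,0.5,-0.68,0,0],[-1,0.5,-0.68,0,0],[-1,0.5,-0.68,0,0],[-1,0.5,-0.68,0,0],[-1,0.5,-0.68,0,0],[-1,0.5,-0.68,0,0],[-1,0.5,-0.68,0,0],[-1,0.5,-0.68,0,0],[-1,0.5,-0.68,0,0],[-1,0.5,-0.68,0,0],[-1,0.5,-0.68,0,0],[-1,0.5,-0.68,0,0],[-1,0.5,-0.68,0,0],[-1,0.5,-0.68,0,0],[-1,0.5,-0.68,0,0],[-1,0.5,-0.68,0,0],[-1,0.5,-0.68,0,0],[-1,0.05,-0.07,0,0],[-1,0,0,0,0]]}'
python3 go.py .4483 -.052 .182 146.4
```

```text
clock: 3.95
tcp_pos: [0.4489, -0.0512, 0.3037]
orientation: [-0.0, -0.471, 0.882, 0.0]
wrist_force: [-0.2, 0.6, -0.6]
finger_gap: -0.0001
grip_force: 0.0
clk 3.95 tcp [ 0.4489 -0.0512  0.3037] y-ang 146.25 F [-0.2  0.6 -0.6] gap -7.39863747328703e-05 q [-0.29  0.08 -0.25  1.25  0.   -1.27]
delta units [ 2.500e-02 -2.000e-03  3.043e+00]
roll units -0.014822949815675201
```

```bash
python3 -m handwheel '{"deltas":[[-1,0.02,0,0.8,0],[-1,0,0,0.8,0],[-1,0,0,0.8,0],[-1,0,0,0.6,0],[-1,0,0,0.15,0],[-1,0,0,0.1,0],[-1,0,0,0.1,0],[-1,0,0,0.08,0],[-1,0,0,0,0]]}'; python3 go.py .4483 -.052 .164
```

```text
clock: 5.08
tcp_pos: [0.4492, -0.0522, 0.167]
orientation: [0.0, -0.472, 0.881, -0.0]
wrist_force: [0.8, 0.1, 1.0]
finger_gap: 0.0
grip_force: 0.6
clk 5.075 tcp [ 0.4492 -0.0522  0.167 ] y-ang 146.37 F [0.8 0.1 1. ] gap 4.5962089705732823e-05 q [-0.29  0.17 -0.49  0.9  -0.   -1.28]
delta units [0.008 0.021 0.076]
```

```bash
python3 -m handwheel '{"deltas":[[-1,0,0,0.06,0],[-1,0,0,0.05,0],[-1,0,0,0,0]]}'; python3 - <<'E'
from h import *
c=cam('top');P=pts(c);print(P[276:296,430:446,2][6:14,4:12].mean())
E
```

```text
clock: 5.45
tcp_pos: [0.4496, -0.0523, 0.1644]
orientation: [0.001, -0.472, 0.881, -0.001]
wrist_force: [-3.6, 3.8, 18.5]
finger_gap: 0.0001
grip_force: 9.2
0.5911357954293708
```

```bash
python3 -m handwheel '{"deltas":[[-1,0,0,-0.3,0],[-1,0,0,-0.9,0],[-1,0,0,-1,0],[-1,0,0,-1,0],[-0.5,0,0,-0.3,0],[0,0,0,0,0]]}'; python3 go.py .5413 .146 .304 146.4
python3 - <<'E'
from h import *
c=cam('side'); cv2.imwrite('pics/s1.png',cv2.resize(c['frame'][220:360,200:400],None,fx=4,fy=4,interpolation=cv2.INTER_CUBIC)[:,:,::-1])
E
```

```text
clock: 6.25
tcp_pos: [0.4488, -0.0522, 0.3024]
orientation: [0.0, -0.472, 0.881, -0.0]
wrist_force: [0.8, -0.3, -0.3]
finger_gap: 0.0359
grip_force: 0.0
clk 6.25 tcp [ 0.4488 -0.0522  0.3024] y-ang 146.37 F [ 0.8 -0.3 -0.3] gap 0.03587515571509783 q [-0.29  0.08 -0.25  1.24 -0.   -1.28]
delta units [-5.405  0.819 -0.04 ]
roll units -0.0032396099848227776
```

View pics/s1.png

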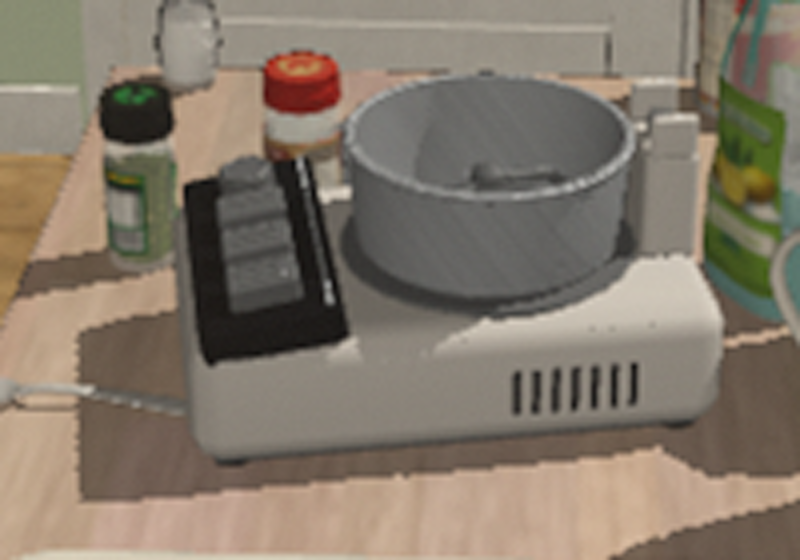

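```bash
python3 -m handwheel '{"deltas":[[0,-0.77,0.117,0,0],[0,-0.77,0.117,0,0],[0,-0.77,0.117,0,0],[0,-0.77,0.117,0,0],[0,-0.77,0.117,0,0],[0,-0.77,0.117,0,0],[0,-0.77,0.117,0,0],[0,0,0,0,0]]}'; python3 go.py .5413 .146 .092 146.4
python3 - <<'E'
from h import *
c=cam('top');P=pts(c)
for a,b in((382,298),(401,294),(420,290),(438,285)): print(np.median(P[b-5:b+6,a-4:a+5,2]))
E
```

```text
clock: 7.3
tcp_pos: [0.5406, 0.147, 0.2997]
orientation: [-0.002, -0.473, 0.881, 0.001]
wrist_force: [-0.6, 0.0, -0.3]
finger_gap: 0.0427
grip_force: 0.0
clk 7.3 tcp [0.5406 0.147  0.2997] y-ang 146.52 F [-0.6  0.  -0.3] gap 0.042681827100901286 q [ 0.12  0.29  0.    1.29  0.   -0.86]
delta units [-2.000e-03 -4.400e-02  5.193e+00]
roll units 0.011910545344088063
0.09906459451020855
0.09932746771911505
0.09911319337321622
0.09977168334280406
```

All four keys now read up at about 99 mm. I'll go down onto the lid handle.

```bash
python3 -m handwheel '{"deltas":[[0,0,-0.02,0.8,0],[0,0,0,0.8,0],[0,0,0,0.8,0],[0,0,0,0.8,0],[0,0,0,0.8,0],[0,0,0,0.5,0],[0,0,0,0.4,0],[0,0,0,0.2,0],[0,0,0,0,0],[0,0,0,0,0]]}'; python3 go.py .5413 .146 .092 146.4
```

```text
clock: 8.6
tcp_pos: [0.5421, 0.1452, 0.0991]
orientation: [0.001, -0.472, 0.881, -0.0]
wrist_force: [0.4, 0.5, -0.6]
finger_gap: 0.0428
grip_force: 0.0
clk 8.6 tcp [0.5421 0.1452 0.0991] y-ang 146.37 F [ 0.4  0.5 -0.6] gap 0.04278685643135068 q [ 0.12  0.43 -0.32  0.82  0.   -0.87]
delta units [-0.006  0.027  0.177]
roll units -0.002796764137133323
```

```bash
python3 -m handwheel '{"deltas":[[0,0,0.02,0.12,0],[0,0,0,0.05,0],[0,0,0,0,0],[-0.4,0,0,0,0],[-1,0,0,0,0],[-1,0,0,0,0],[-1,0,0,0,0],[-1,0,0,0,0],[-1,0,0,0,0],[-1,0,0,0,0]]}' 60; python3 go.py .5413 .146 .092 146.4
```

```text
clock: 9.85
tcp_pos: [0.541, 0.1457, 0.0918]
orientation: [0.0, -0.472, 0.881, -0.0]
wrist_force: [-1.2, 0.6, 4.3]
finger_gap: 0.0128
grip_force: 60.8
clk 9.85 tcp [0.541  0.1457 0.0918] y-ang 146.38 F [-1.2  0.6  4.3] gap 0.012762987577542021 q [ 0.12  0.44 -0.32  0.81  0.   -0.86]
delta units [-0.01  -0.002 -0.006]
roll units -0.002199541200630506
```

```bash
python3 -m handwheel '{"deltas":[[-1,0,0,-0.2,0],[-1,0,0,-0.6,0],[-1,0,0,-0.8,0],[-1,0,0,-0.8,0],[-1,0,0,-0.8,0],[-1,0,0,-0.8,0],[-1,0,0,-0.8,0],[-1,0,0,-0.4,0],[-1,0,0,0,0.76],[-1,0,0,0,0.76],[-1,0,0,0,0.76],[-1,0,0,0,0.76],[-1,0,0,0,0.76],[-1,0,0,0,0.76],[-1,0,0,0,0]]}'; python3 go.py .5795 -.0845 .30 100.8
python3 - <<'E'
from h import *
c=cam('top'); save(c,'top2.png'); c=cam('side'); save(c,'side2.png')
E
```

```text
clock: 11.72
tcp_pos: [0.5403, 0.1455, 0.2984]
orientation: [-0.001, -0.095, 0.996, -0.0]
wrist_force: [0.7, 0.8, -3.1]
finger_gap: 0.0131
grip_force: 59.9
clk 11.725 tcp [0.5403 0.1455 0.2984] y-ang 100.85 F [ 0.7  0.8 -3.1] gap 0.0130961539886445 q [ 0.12  0.29 -0.    1.28  0.   -0.07]
delta units [ 0.121 -5.832 -0.041]
roll units 0.005292609127673131
```

View pics/top2.png

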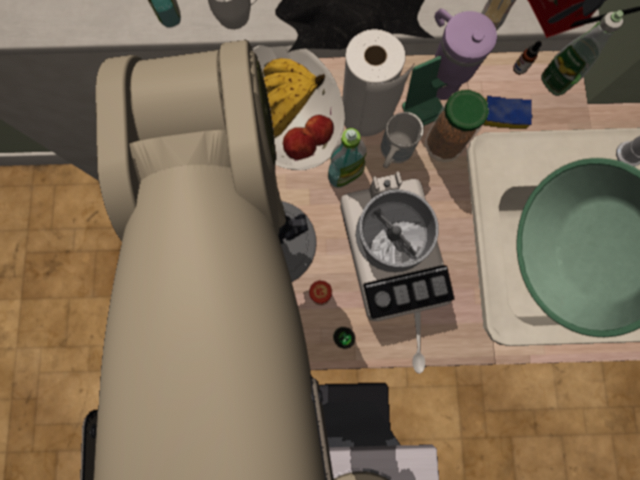

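The lid is in the gripper (its edge shows at (300,240)) and the other objects are unmoved. Next I'll carry it over the bowl.

```bash
python3 -m handwheel '{"deltas":[[-1,0,-0.3,0,0],[-1,0.02,-0.7,0,0],[-1,0.02,-0.7,0,0],[-1,0.02,-0.7,0,0],[-1,0.02,-0.7,0,0],[-1,0.02,-0.7,0,0],[-1,0.02,-0.7,0,0],[-1,0,-0.7,0,0],[-1,0,-0.4,0,0],[-1,0,-0.23,0,0],[-1,0,0,0,0],[-1,0,0,0,0]]}'; python3 go.py .5795 -.0845 .25 100.8
python3 - <<'E'
from h import *
c=cam('side'); cv2.imwrite('pics/s2.png',cv2.resize(c['frame'][130:330,200:440],None,fx=3,fy=3,interpolation=cv2.INTER_CUBIC)[:,:,::-1])
E
```

```text
clock: 13.32
tcp_pos: [0.5796, -0.0837, 0.2995]
orientation: [-0.0, -0.094, 0.996, 0.0]
wrist_force: [0.5, 0.1, -3.6]
finger_gap: 0.0128
grip_force: 59.8
clk 13.325 tcp [ 0.5796 -0.0837  0.2995] y-ang 100.83 F [ 0.5  0.1 -3.6] gap 0.012818397449636735 q [-0.28  0.34  0.07  1.3   0.   -0.47]
delta units [ 0.005 -0.021  1.237]
roll units 0.002662428629889746
```

View pics/s2.png

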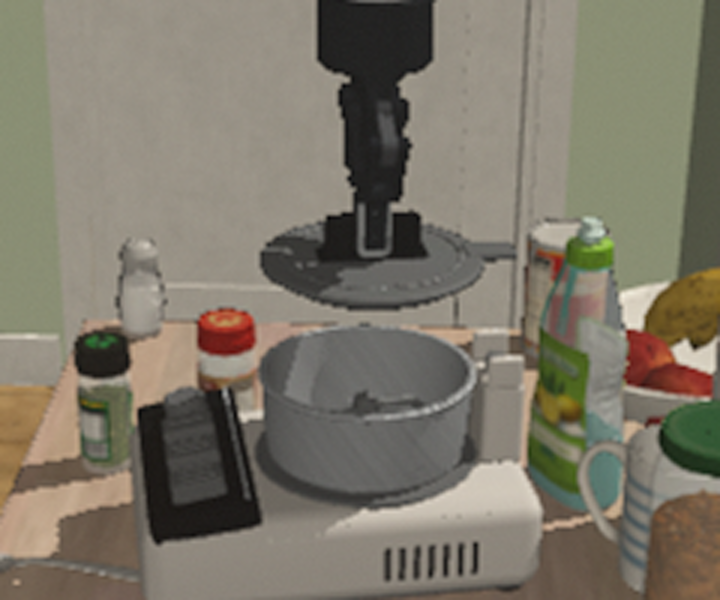

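The lid hangs level over the bowl with its lug towards the tower. I'll lower it.

```bash
python3 -m handwheel '{"deltas":[[-1,0,-0.02,0.4,0],[-1,0,0,0.5,0],[-1,0,0,0.4,0],[-1,0,0,0.2,0],[-1,0,0,0.15,0],[-1,0,0,0.1,0],[-1,0,0,0,0]]}'; python3 go.py .5795 -.0845 .222 100.8
```

```text
clock: 14.25
tcp_pos: [0.58, -0.0852, 0.2296]
orientation: [0.0, -0.094, 0.996, -0.0]
wrist_force: [0.5, 0.0, -3.1]
finger_gap: 0.0132
grip_force: 59.9
clk 14.25 tcp [ 0.58   -0.0852  0.2296] y-ang 100.77 F [ 0.5  0.  -3.1] gap 0.013153351764547759 q [-0.28  0.37 -0.06  1.14  0.   -0.47]
delta units [0.008 0.019 0.189]
roll units -0.0028536790343991923
```

```bash
python3 -m handwheel '{"deltas":[[-1,0,0.01,0.07,0],[-1,0,0,0.06,0],[-1,0,0,0.04,0],[-1,0,0,0,0]]}'; python3 go.py .5795 -.0845 .222 100.8
```

```text
clock: 14.75
tcp_pos: [0.5798, -0.0848, 0.2226]
orientation: [0.0, -0.094, 0.996, 0.0]
wrist_force: [0.5, -0.9, -2.8]
finger_gap: 0.0132
grip_force: 59.9
clk 14.75 tcp [ 0.5798 -0.0848  0.2226] y-ang 100.78 F [ 0.5 -0.9 -2.8] gap 0.01319170809924801 q [-0.28  0.37 -0.08  1.13  0.   -0.47]
delta units [0.007 0.008 0.016]
roll units -0.0023853554257186717
```

```bash
python3 -m handwheel '{"deltas":[[-1,0,0,0.03,0],[-1,0,0,0.02,0],[-1,0,0,0,0]]}'; python3 go.py .5795 -.0845 .222 100.8
```

```text
clock: 15.12
tcp_pos: [0.5798, -0.0848, 0.2218]
orientation: [0.001, -0.094, 0.996, -0.0]
wrist_force: [-3.5, -0.5, 5.2]
finger_gap: 0.0129
grip_force: 61.0
clk 15.125 tcp [ 0.5798 -0.0848  0.2218] y-ang 100.78 F [-3.5 -0.5  5.2] gap 0.012893682425313384 q [-0.28  0.37 -0.08  1.12 -0.   -0.47]
delta units [ 0.007  0.008 -0.005]
roll units -0.002435391877975235
```

```bash
python3 -m handwheel '{"deltas":[[-0.4,0,0,0,0],[0,0,0,0,0],[0,0,0,0,0],[0,0,0,0,0],[0,0,0,-0.3,0],[0,0,0,-0.8,0],[0,0,0,-0.7,0],[-1,-0.6,0,0,0],[-1,-0.8,0,0,0],[-1,-0.8,0,0,0],[-1,-0.8,0,0,0],[-1,0,0,0,0]]}'; python3 go.py .4554 -.089 .182 100.8
python3 - <<'E'
from h import *
c=cam('top'); P=pts(c); cv2.imwrite('pics/t3.png',cv2.resize(c['frame'][130:350,300:500],None,fx=2.7,fy=2.7)[:,:,::-1])
c=cam('side'); cv2.imwrite('pics/s3.png',cv2.resize(c['frame'][200:350,220:420],None,fx=4,fy=4,interpolation=cv2.INTER_CUBIC)[:,:,::-1])
E
```

```text
clock: 16.62
tcp_pos: [0.6992, -0.0619, 0.2921]
orientation: [0.0, -0.094, 0.996, 0.0]
wrist_force: [-0.7, -1.0, -0.6]
finger_gap: 0.0
grip_force: 0.0
clk 16.625 tcp [ 0.6992 -0.0619  0.2921] y-ang 100.83 F [-0.7 -1.  -0.6] gap 2.4123834269879348e-05 q [-0.2   0.58  0.43  1.42  0.   -0.39]
delta units [6.115 0.48  2.751]
roll units 0.003345549570150297
```

View pics/s3.png

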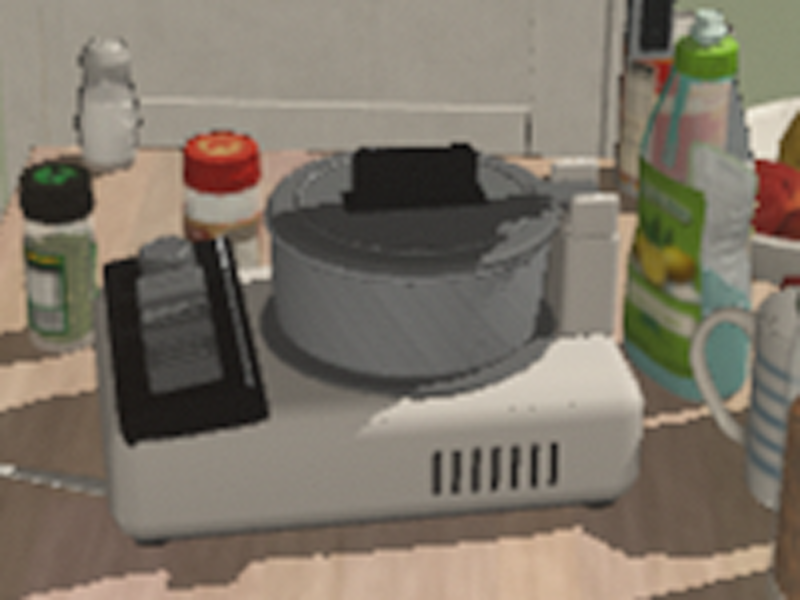

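View pics/t3.png

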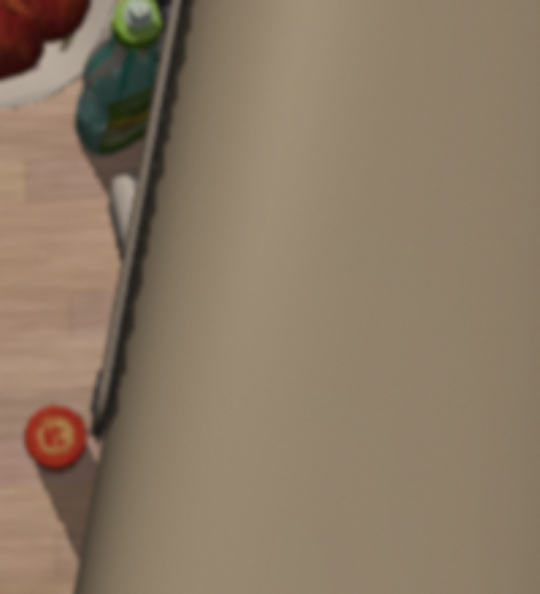

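In the side view the lid sits flat with its lug between the cheeks. My retreat went forward because tool +x points back to the robot, but it touched nothing. I'll move over the slow key and check the lid's heights from the side camera's depth.

```bash
python3 -m handwheel '{"deltas":[[-1,0.5,0.05,0,0],[-1,0.8,0.06,0,0],[-1,0.8,0.06,0,0],[-1,0.8,0.06,0,0],[-1,0.8,0.06,0,0],[-1,0.8,0.06,0,0],[-1,0.8,0.06,0,0],[-1,0.6,0.06,0,0],[-1,0.2,0.01,0,0],[-1,0,0,0,0]]}'; python3 go.py .4554 -.089 .1635 100.8
cat > lid.py <<'E'
from h import *
for n in ('side','top'):
    c=cam(n); P=pts(c).reshape(-1,3); yaw=np.radians(10.8); e=np.array([np.cos(yaw),np.sin(yaw)]); f=np.array([-e[1],e[0]])
    d=P[:,:2]-[.5795,-.0845]; a,b=d@e,d@f; r=np.hypot(a,b)
    disc=(r<.07)&(abs(b)>.014)&(P[:,2]>.125)&(P[:,2]<.16); Q=P[disc]
    if disc.sum()>50:
        s=np.linalg.lstsq(np.c_[a[disc],b[disc],np.ones(disc.sum())],Q[:,2],rcond=None)[0]; print(n,disc.sum(),'disc z',s[2].round(4),'tilt deg',np.degrees(s[:2]).round(2))
    h=(r<.045)&(P[:,2]>.165)&(P[:,2]<.182)
    if h.sum()>10: print(n,'handle top',np.median(P[h][:,2]).round(4))
E
python3 lid.py
```

```text
clock: 17.98
tcp_pos: [0.4541, -0.0892, 0.2934]
orientation: [0.001, -0.094, 0.996, -0.0]
wrist_force: [0.4, -0.9, 0.6]
finger_gap: -0.0003
grip_force: 0.0
clk 17.975 tcp [ 0.4541 -0.0892  0.2934] y-ang 100.73 F [ 0.4 -0.9  0.6] gap -0.0003257212073326899 q [-0.37  0.1  -0.25  1.22  0.   -0.56]
delta units [-2.800e-02  2.000e-03  3.247e+00]
roll units -0.006812644442143778
side 856 disc z 0.146 tilt deg [0.09 0.51]
side handle top 0.1719
top 3182 disc z 0.1454 tilt deg [0. 0.]
top handle top 0.1736
```

```bash
cat > keys.py <<'E'
from h import *
yaw=np.radians(10.9); e=np.array([np.cos(yaw),np.sin(yaw)]); f=np.array([-e[1],e[0]]); o=np.array([.5795,-.0845])-.055*e
for n in ('side','top'):
    P=pts(cam(n)).reshape(-1,3); d=P[:,:2]-o; a,b=d@e,d@f
    for k,y in zip(('stop','slow','med','fast'),(.057,.019,-.019,-.057)):
        m=(abs(a+.068)<.012)&(abs(b-y)<.008)&(P[:,2]>.08)&(P[:,2]<.112); z=P[m][:,2]-(a[m]+.068)*np.tan(np.radians(10))
        print(n,k,m.sum(),np.median(z).round(4) if m.sum() else '')
E
python3 -m handwheel '{"deltas":[[-1,-0.02,0,0.8,0],[-1,0,0,0.8,0],[-1,0,0,0.8,0],[-1,0,0,0.4,0],[-1,0,0,0.2,0],[-1,0,0,0.1,0],[-1,0,0,0.1,0],[-1,0,0,0.05,0],[-1,0,0,0,0]]}'; python3 go.py .4554 -.089 .1635
python3 -m handwheel '{"deltas":[[-1,0,0,-0.3,0],[-1,0,0,-0.6,0],[-1,0,0,0,0],[-1,0,0,0,0]]}'; python3 keys.py;python3 go.py .4626 -.1264 .1635
```

```text
clock: 19.2
tcp_pos: [0.4559, -0.0891, 0.1646]
orientation: [0.001, -0.094, 0.996, -0.001]
wrist_force: [-2.5, 1.1, 10.8]
finger_gap: 0.0001
grip_force: 5.7
clk 19.2 tcp [ 0.4559 -0.0891  0.1646] y-ang 100.78 F [-2.5  1.1 10.8] gap 0.00011336502009909205 q [-0.37  0.19 -0.47  0.9   0.   -0.55]
delta units [0.013 0.005 0.028]
clock: 19.7
tcp_pos: [0.4552, -0.0889, 0.1986]
orientation: [0.0, -0.094, 0.996, -0.0]
wrist_force: [-0.2, 1.0, -0.1]
finger_gap: -0.0001
grip_force: 0.0
side stop 33 0.1
side slow 41 0.0915
side med 42 0.1001
side fast 46 0.1001
top stop 8 0.0993
top slow 2 0.091
top med 0 
top fast 0 
clk 19.8 tcp [ 0.4547 -0.0888  0.198 ] y-ang 100.77 F [-0.1 -0.1  0.4] gap -0.00022803976959259639 q [-0.37  0.16 -0.42  0.99  0.   -0.55]
delta units [-0.018 -0.962  0.862]
```

Slow is latched at 91.5 mm and the other keys are up. I'll wait a second, then press medium.

```bash
python3 -m handwheel '{"deltas":[[-1,0,0,0,0],[-1,0,0,0,0],[-1,0,0,0,0],[-1,0,0,0,0],[-1,0,0,0,0],[-1,-0.01,-0.48,0,0],[-1,-0.01,-0.48,0,0],[-1,0,0,0,0],[-1,0,0,0.4,0],[-1,0,0,0.25,0],[-1,0,0,0.1,0],[-1,0,0,0.1,0],[-1,0,0,0.05,0],[-1,0,0,0,0]]}'; python3 go.py .4626 -.1264 .1635
python3 -m handwheel '{"deltas":[[-1,0,0,-0.3,0],[-1,0,0,-0.6,0],[-1,0,0,0,0],[-1,0,0,0,0],[-1,0,0,0,0],[-1,0,0,0,0]]}'; python3 keys.py|head -4;python3 go.py .4700 -.1635 .1635
```

```text
clock: 21.55
tcp_pos: [0.4632, -0.1264, 0.1645]
orientation: [0.001, -0.094, 0.996, -0.0]
wrist_force: [-5.3, 0.7, 13.7]
finger_gap: 0.0003
grip_force: 7.2
clk 21.55 tcp [ 0.4632 -0.1264  0.1645] y-ang 100.79 F [-5.3  0.7 13.7] gap 0.0002563363287798996 q [-0.43  0.22 -0.43  0.91 -0.   -0.62]
delta units [0.016 0.004 0.025]
clock: 22.3
tcp_pos: [0.4628, -0.1263, 0.198]
orientation: [-0.001, -0.094, 0.996, 0.0]
wrist_force: [-0.6, 0.0, 0.1]
finger_gap: 0.0
grip_force: 0.0
side stop 7 0.0995
side slow 37 0.0998
side med 42 0.0918
side fast 47 0.1001
clk 22.4 tcp [ 0.463  -0.1264  0.1983] y-ang 100.77 F [-0.2  0.3  0.3] gap -0.00013789841028137613 q [-0.43  0.19 -0.38  1.    0.   -0.62]
delta units [-0.    -0.944  0.869]
```

Medium is latched and slow has popped up. Fast is next.

```bash
python3 -m handwheel '{"deltas":[[-1,0,0,0,0],[-1,0,0,0,0],[-1,0,0,0,0],[-1,0,0,0,0],[-1,0,-0.47,0,0],[-1,0,-0.47,0,0],[-1,0,0,0,0],[-1,0,0,0.4,0],[-1,0,0,0.25,0],[-1,0,0,0.1,0],[-1,0,0,0.1,0],[-1,0,0,0.05,0],[-1,0,0,0,0]]}'; python3 go.py .47 -.1635 .1635
python3 -m handwheel '{"deltas":[[-1,0,0,-0.3,0],[-1,0,0,-0.6,0],[-1,0,0,0,0],[-1,0,0,0,0],[-1,0,0,0,0],[-1,0,0,0,0]]}'; python3 keys.py|head -4;python3 go.py .4483 -.052 .1635
```

```text
clock: 24.02
tcp_pos: [0.4702, -0.1634, 0.1645]
orientation: [0.001, -0.094, 0.996, -0.0]
wrist_force: [-3.2, 2.2, 12.7]
finger_gap: -0.0003
grip_force: 6.7
clk 24.025 tcp [ 0.4702 -0.1634  0.1645] y-ang 100.79 F [-3.2  2.2 12.7] gap -0.0002982672132015434 q [-0.5   0.25 -0.39  0.92 -0.   -0.68]
delta units [ 0.007 -0.002  0.025]
clock: 24.78
tcp_pos: [0.4698, -0.1633, 0.198]
orientation: [-0.001, -0.094, 0.996, 0.0]
wrist_force: [-0.9, 0.2, 0.1]
finger_gap: 0.0001
grip_force: 0.0
side stop 12 0.0999
side slow 7 0.1
side med 38 0.0998
side fast 49 0.0918
clk 24.875 tcp [ 0.47   -0.1633  0.1982] y-ang 100.77 F [-0.1  0.5 -0.4] gap 0.00018385288506462893 q [-0.5   0.23 -0.34  1.01  0.   -0.68]
delta units [0.011 2.835 0.869]
```

```bash
python3 -m handwheel '{"deltas":[[-1,0,0,0,0],[-1,0,0,0,0],[-1,0,0,0,0],[-1,0,0,0,0],[-1,0,0.7,0,0],[-1,0.01,0.7,0,0],[-1,0,0.7,0,0],[-1,0,0.7,0,0],[-1,0,0.03,0,0],[-1,0,0,0.4,0],[-1,0,0,0.25,0],[-1,0,0,0.1,0],[-1,0,0,0.1,0],[-1,0,0,0.07,0],[-1,0,0,0,0],[-1,0,0,0,0]]}'; python3 go.py .4483 -.052 .1635
python3 -m handwheel '{"deltas":[[-1,0,0,-0.3,0],[-1,0,0,-0.8,0],[-1,0,0,-0.8,0],[-1,0,0,-0.8,0],[-1,0,0.8,-0.5,0],[-1,0,0.8,0,0],[-1,0,0.8,0,0],[-1,0,0.8,0,0],[-1,0,0.8,0,0],[-1,0,0.8,0,0],[-1,0,0,0,0],[-1,0,0,0,0]]}'; python3 keys.py; python3 lid.py
python3 -c "
from h import *
save(cam('top'),'end.png')"
```

```text
clock: 26.88
tcp_pos: [0.4494, -0.0527, 0.1644]
orientation: [0.001, -0.094, 0.996, -0.001]
wrist_force: [-5.1, 1.6, 21.5]
finger_gap: -0.0001
grip_force: 10.5
clk 26.875 tcp [ 0.4494 -0.0527  0.1644] y-ang 100.77 F [-5.1  1.6 21.5] gap -8.899935960195256e-05 q [-0.29  0.17 -0.5   0.9  -0.   -0.48]
delta units [0.025 0.022 0.023]
clock: 28.38
tcp_pos: [0.4127, 0.136, 0.2898]
orientation: [-0.0, -0.094, 0.996, -0.0]
wrist_force: [0.7, 0.2, -0.5]
finger_gap: 0.0003
grip_force: 0.0
side stop 41 0.0993
side slow 38 0.0996
side med 44 0.0997
side fast 50 0.1002
top stop 104 0.0992
top slow 105 0.0989
top med 104 0.0993
top fast 107 0.0993
side 861 disc z 0.146 tilt deg [-0.1   0.47]
side handle top 0.1722
top 3180 disc z 0.1455 tilt deg [-0.02 -0.08]
top handle top 0.1736
```

View pics/end.png

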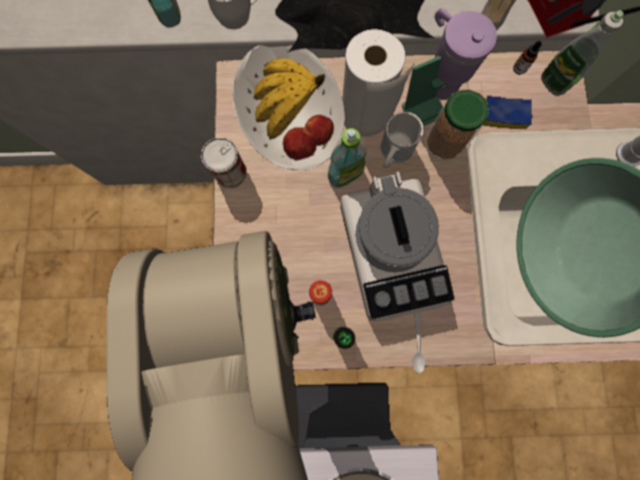

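The lid is square on the bowl at (398,228) with its lug in the slot at (387,184). All keys are up and the visible bystanders are where they started.

```bash
python3 -c "
from h import *
print(hand_in())"
```

```text
the job is handed in; nothing more can be done
None
```

I handed the job in at about 28 s: stop cleared the fast key, the lid went on with its lug in the slot, slow, medium and fast each latched alone, and stop left all keys up with the lid level; the bystanders in view had not moved, but the arm hid the salt shaker in the last picture.

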